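# Put the channel bracket away and snap the hardware case shut

## Robot

A 6-joint arm with a two-finger parallel gripper is mounted at the origin on the work surface. World frame = base frame: x ahead of the robot, y to its left, z up, the work surface at z = 0. Lengths are in mm, angles in degrees, forces in N, time in s.
With the tool pointing down it reaches from about 325 to 900 mm from the base axis. Payload 6.1 kg.
Tool frame: the origin (TCP) lies midway between the tips of the shut fingers; the grasp point (between the pads) lies 19 mm behind it; z points along the fingers, y is the line along which they close (so a half turn about z gives the same grasp; the last joint's range is limited). The gripper opens to 85 mm and grips with 20 to 120 N. Pads are 22 mm wide; open, the fingers measure 114 mm over their backs; the gripper's body (76 mm by 85 mm) begins 54 mm behind the grasp point. The pads swing forward as they close: fully open they stand 13 mm farther back than shut.
Start: joints at [-80.163, 12.628, 87.462, -0, 79.91, -7.225], TCP at [183.379, -597.484, 202.4] pointing down, gripper open.
Joint ranges: [-170.65, 170.65], [-52.31, 119.04], [5.05, 147.46], [-71.25, 251.25], [11.57, 151.72], [-153.62, 153.62]. Speed limits (degrees/s): [147.25, 147.25, 172.46, 180, 180, 180].

## Interface

Orientations are given as a 3x3 rotation matrix whose columns are the frame's x, y, z axes.
In Python, from bench import env gives the robot as it stands.
- The arm moves only by the tool arm_command, never from a script. Its argument "deltas" is one flat list of numbers, 5 for each row, row after row: the gripper's target within -1 to 1 (fully open at 1, half-way at 0, shut at -1), then the shift along the tool's x, y, z in m, then the turn about the tool's z in rad. In form: [hand, dx, dy, dz, turn, hand, dx, dy, dz, turn, ...]. A call has 1 to 12 rows; each row shifts and turns the commanded pose from where the row before left it, along the tool's axes as they then stand; what a row does not reach is not made up. A row lasts 1/10 s, in which the tool goes at most 50 mm and 8.59 degrees, less where a joint would pass 70% of its speed; a pose out of reach is approached as far as the arm can. A call is refused whole if a number of a shift passes 0.05 or a number of a turn 0.15, either way. A call with a gripper value outside its range is refused whole. The fingers move at their own pace and stop on an object; "newtons" is the grip in N (left out, the last holds). Time passes only in rows, so rows that do not move let the fingers close. It gives the time, the measured TCP pose, the force, the opening and the grip force at its end, in the units of the state.
- env.get_state(): the state, without advancing time (a new reading comes with each control period).
- env.read_camera(name): name is "scene" or "side" or "wrist"; returns the picture (420x560x3 uint8, blue, green, red); there is no depth.
- env.camera_model(name): a dict with "K" (3x3 intrinsics, pixels), "rvec" (rotation vector, rad) and "tvec" (3), from world to camera coordinates, as OpenCV has them; the wrist camera has in their place "mount" (4x4, takes a point from camera to tool coordinates, whose origin is the TCP and whose axes are the flange's). Camera axes: x right, y down, z forward; pixel columns grow to the right and rows downward; lengths in mm; the calibration is good to about 2 mm. A picture is of the moment at which its call begins: read the wrist's pose just before it. camera_model takes no time and is no camera call.
- env.finish_job(): hands the job in; it is judged then, once.
Trained networks look in the newest picture that a camera, given by its name, has taken for a name from the list of things; names that differ only in an ending like _2 or _b are one class to them, and where a whole thing is asked for, a point or a joint stands for the part that bears it (a point fixed in the world has none). Each returns a list of dicts, best first, with "score" (0 to 1); they miss things now and then, are a little off and sometimes report something else, mostly with a low value. They report only what shows in the picture. A call takes as long as a camera call. They do not tell look-alikes from the thing itself.
- env.silhouettes(camera, label): "region" (420x560 bool, what is visible of it) and "centre" ([column, row] in pixels, amid what is visible of it).
- env.landmark_of(camera, label): "centre" ([column, row] in pixels: a listed point, or the origin of a listed thing).
The state is a dict: "time": time; "joint_positions": joint angles; "qd": joint speeds; "joint_torque": joint torques, N m; "tool_pos": TCP position; "eef_rot": TCP orientation; "force": force on the tool from outside, world axes, zero at the start; "moment": the same for the moment, N m; "gripper_width": opening from 0.0 (shut) to 1.0 (fully open); "grip_force": force on a finger pad.
Only numpy, scipy, OpenCV 4.12 (cv2) and the standard library are available. Lean on these libraries where they do the work, as an engineer would, in place of code of your own. Each camera call takes 0.05 s, during which the arm holds its last target. There are 200 camera calls.

## Task

Put the loose channel bracket away in the empty compartment of the open hardware case, let go of it, and then close the case's hinged lid and press it down at the front until it snaps fully shut past its catch. Leave the jar, the bin and the spray can standing where they are.

Things in the scene. Friction and masses are not known exactly. Their poses are not given: they have to be found in the camera images.
- case: Grey case fixed to the bench, 170 (x) by 280 (y) by 55 mm high, walls 5 mm. Origin: centre of its underside; x points from its front (catch side, facing the robot) to its back (hinge side), z up. A divider at y = -40 mm splits it: the narrow compartment on the -y side is full of stock brackets (37 mm high), the wide one on the +y side is empty.
- well (a point): Centre of the inner floor of the empty compartment, 5 mm above the bench; same axes as the case. The compartment is 160 mm (x) by 172 mm (y) and 50 mm deep.
- lid (a joint): Angle of the lid, rad: 0 = fully shut, grows as it opens, about 1.57 = upright, stop at 1.9. Stiff hinge: the lid stays where it is left. It meets the spring catch at about 0.09 rad and snaps past it at about 0.05; pressing through takes roughly 10 N at the front edge, then the catch holds it at 0.
- lid_hinge (a point): Middle of the lid's hinge line, along the top of the case's back wall, 55 mm above the bench. Its axes turn with the lid: -x runs along the lid towards its front edge, y is the hinge line, z is the normal of the lid's outer (upper) face, which lies 8 mm from the hinge line.
- lid_edge (a point): Middle of the lid's front edge, on its outer face, 170 mm from the hinge; axes as for lid_hinge. The lid is a grey plate 170 x 280 x 8 mm with a black tab here, 70 mm wide, reaching 25 mm further out, with a 40 mm lip on the inner side that hooks over the catch at the case's front.
- bracket: Loose aluminium U-channel bracket, 110 mm long (x) by 40 mm wide (y) by 30 mm high, wall 6 mm, 110 to 220 g, lying on its web with the open side up, beside the case. Origin: centre of its underside.
- jar: Bystander: screw-top storage jar with a yellow cap, 72 mm diameter, 95 mm high, standing beside the case. Origin: centre of its underside.
- bin: Bystander: open blue parts bin full of black clips, 160 x 110 x 70 mm. Origin: centre of its underside.
- can: Bystander: upright white spray can with a black cap, 60 mm diameter, 185 mm high. Origin: centre of its underside.
Mind the look-alikes: they are no part of the job. Of the things like the bracket, leave any that is purple; of the rest the smaller one is meant.

How it is judged:
By the outcome, as a careful person would: the job done as asked, in the order asked, and still so for the second after the job is handed in, with the robot touching nothing.
It also fails if it takes over 64 s, if anything falls off the work surface, if the arm or the gripper's body presses on something with over 40 N, if the wrist force passes 120 N, or if a joint passes its speed limit or range.

## Working session

There is one attempt and no reset: what is moved stays moved. The work goes in short steps, Python scripts to look and compute and a tool call to move; the robot and the scene stay as the last step left them, time stands still between calls to the robot, and variables do not carry over. Pictures are saved under pics/ and viewed, at most 10 in all, crops included, and the job is handed in when it is done.

Besides the shell and the picture viewer there is one more tool, called as a command line: name --argument value ..., lists and objects as JSON in quotes. arm_command: Moves the arm, as the interface text tells. Its arguments: {"type":"object","properties":{"deltas":{"type":"array","items":{"type":"number"}},"newtons":{"type":"number"}},"required":["deltas"]}

```bash
mkdir -p pics; cat > h.py <<'E'
import numpy as np, cv2
from bench import env
def P(cam):
    m=env.camera_model(cam);K=np.array(m["K"],float)
    if "mount" in m:
        s=env.get_state();M=np.array(m["mount"],float)
        T=np.eye(4);T[:3,:3]=np.array(s["eef_rot"]);T[:3,3]=s["tool_pos"]
        W=np.linalg.inv(T@M);R,t=W[:3,:3],W[:3,3]
    else:
        R=cv2.Rodrigues(np.array(m["rvec"],float))[0];t=np.array(m["tvec"],float).ravel()
    return K,R,t
def proj(c,X):
    K,R,t=c;p=(np.atleast_2d(X)@R.T+t)@K.T;return p[:,:2]/p[:,2:]
def atz(c,uv,z):
    K,R,t=c;C=-R.T@t;d=R.T@np.linalg.inv(K)@np.array([uv[0],uv[1],1.]);return C+d*(z-C[2])/d[2]
def tri(cs,uvs):
    A=[];b=[]
    for (K,R,t),uv in zip(cs,uvs):
        C=-R.T@t;d=R.T@np.linalg.inv(K)@np.array([uv[0],uv[1],1.]);d/=np.linalg.norm(d);Q=np.eye(3)-np.outer(d,d);A.append(Q);b.append(Q@C)
    A=sum(A);b=sum(b);return np.linalg.solve(A,b)
E
cat > a.py <<'E'
from h import *
s=env.get_state();print(s)
im={}
for c in("scene","side","wrist"):
    im[c]=env.read_camera(c);k=P(c);print(c,"campos",(-k[1].T@k[2]).round())
    cv2.imwrite(f"pics/{c}0.png",im[c])
    for l in("well","lid_hinge","lid_edge","bracket","case","jar","bin","can"):
        r=env.landmark_of(c,l)
        print(l,[(round(x["score"],2),np.round(x["centre"],1).tolist()) for x in r])
cv2.imwrite("pics/all0.png",cv2.resize(np.hstack([im["scene"],im["side"]]),(800,300)))
E
python3 a.py
```

```text
{'time': 0.0, 'joint_positions': array([-8.01627036e+01,  1.26749085e+01,  8.75267925e+01,  1.38965973e-04,
        7.99076314e+01, -7.22511668e+00]), 'qd': array([-0.0613135 , -0.02034828,  0.01440605,  0.07670633, -0.10207809,
       -0.0573741 ]), 'joint_torque': array([-2.52996550e-03, -4.96913910e+01, -3.89393342e+01, -3.97428976e-04,
        1.13269215e-02,  8.70216752e-06]), 'tool_pos': array([ 183.26696773, -596.84498018,  201.29337803]), 'eef_rot': array([[ 9.55985869e-01,  2.93412532e-01, -3.23666568e-04],
       [ 2.93412610e-01, -9.55984050e-01,  1.88056095e-03],
       [ 2.42360073e-04, -1.89275755e-03, -9.99998179e-01]]), 'force': array([ 0.19392092, -0.38238441,  0.28172377]), 'moment': array([ 0.01777436,  0.04654667, -0.03842172]), 'grip_force': 0.0, 'gripper_width': 1.0016813548903445}
scene campos [997. 675. 893.]
well [(0.7, [278.4, 278.1])]
lid_hinge [(0.72, [241.1, 260.1]), (0.16, [270.9, 266.9])]
lid_edge [(0.91, [214.4, 216.0])]
bracket [(0.93, [242.7, 174.0]), (0.6, [280.6, 151.6]), (0.57, [214.5, 149.7])]
case [(0.77, [271.3, 268.5])]
jar [(0.72, [406.5, 332.1])]
bin [(0.86, [316.9, 396.5])]
can [(0.96, [171.2, 195.6])]
side campos [  -89. -1140.   891.]
well [(0.74, [297.7, 206.6])]
lid_hinge [(0.9, [328.1, 199.0]), (0.38, [296.8, 204.6])]
lid_edge [(0.76, [348.7, 152.5])]
bracket [(0.86, [358.5, 350.2]), (0.64, [322.5, 305.3]), (0.63, [261.3, 334.5])]
case [(0.97, [297.7, 217.6])]
jar []
bin []
can [(0.83, [405.6, 292.6])]
wrist campos [ 247. -577.  374.]
well []
lid_hinge []
lid_edge []
bracket [(0.91, [77.9, 27.7])]
case []
jar []
bin []
can []
```

View pics/scene0.png

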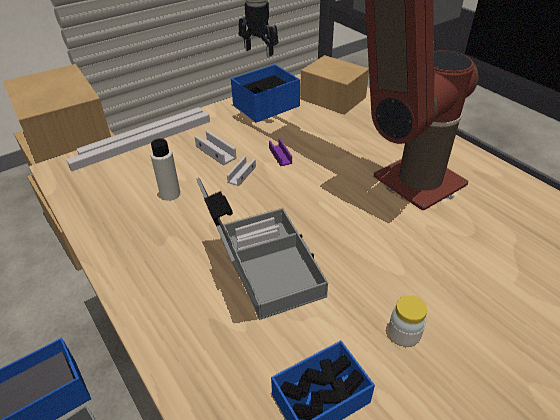

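View pics/side0.png

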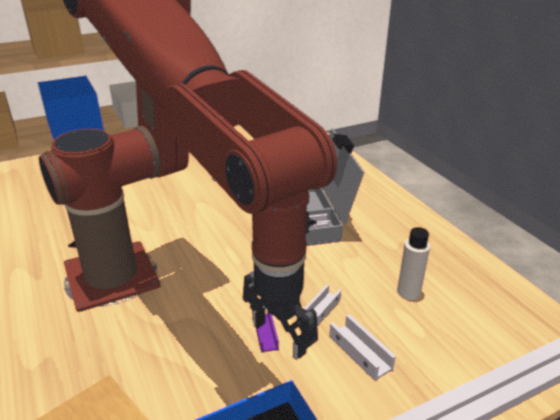

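The scene picture shows the small aluminium bracket at about (242,174), with the purple one at (281,152) and the larger one at (214,150). The case is at (275,270), with its lid open and the tab at (217,207). In the side picture the small bracket is at (322,305), partly hidden by the gripper.

```bash
cat > b.py <<'E'
from h import *
from scipy.optimize import minimize
cs=[P("scene"),P("side")]
for n,a,b in(("well",[278.4,278.1],[297.7,206.6]),("hinge",[241.1,260.1],[328.1,199]),("edge",[214.4,216],[348.7,152.5]),("br",[242.7,174],[322.5,305.3])):
    X=tri(cs,[a,b]);print(n,X.round(1),[(proj(c,X)[0]-u).round(1).tolist() for c,u in zip(cs,(a,b))])
print("br z0",atz(cs[0],[242.7,174],0).round(),atz(cs[1],[322.5,305.3],0).round())
print("can",atz(cs[0],[171.2,195.6],0).round(),"jar",atz(cs[0],[406.5,332.1],0).round(),"big",atz(cs[0],[214.5,149.7],0).round(),atz(cs[1],[358.5,350.2],0).round(),"purple",atz(cs[0],[280.6,151.6],0).round(),"bin",atz(cs[0],[316.9,396.5],0).round())
def box(x,y,a,L,W,H):
    p=np.array([[i*L/2,j*W/2,k*H] for i in(-1,1) for j in(-1,1) for k in(0,1)])
    R=np.array([[np.cos(a),-np.sin(a),0],[np.sin(a),np.cos(a),0],[0,0,1]]);return p@R.T+[x,y,0]
def iou(c,reg,p):
    m=np.zeros((420*4,560*4),np.uint8);h=cv2.convexHull((proj(c,p)*4).astype(np.float32)).astype(int);cv2.fillConvexPoly(m,h,1)
    r=cv2.resize(reg.astype(np.uint8),(560*4,420*4),interpolation=0)
    return (m&r).sum()/(m|r).sum()
env.read_camera("scene")
def fit(label,near,L,W,H,cam="scene"):
    r=[s for s in env.silhouettes(cam,label)];print([(round(s["score"],2),np.round(s["centre"]).tolist()) for s in r])
    r=min(r,key=lambda s:np.hypot(*(np.array(s["centre"])-near)));reg=cv2.morphologyEx(r["region"].astype(np.uint8),3,np.ones((7,7)))
    c=P(cam);x0=atz(c,r["centre"],H/2)
    best=None
    for a in np.radians(np.arange(0,180,15)):
        v=iou(c,reg,box(x0[0],x0[1],a,L,W,H))
        if best is None or v>best[0]:best=(v,a)
    o=minimize(lambda q:-iou(c,reg,box(q[0],q[1],q[2]/50,L,W,H)),[x0[0],x0[1],best[1]*50],method="Nelder-Mead",options=dict(initial_simplex=np.array([[x0[0]+i,x0[1]+j,best[1]*50+k] for i,j,k in((0,0,0),(10,0,0),(0,10,0),(0,0,8))])))
    print(label,o.x[:2].round(1),np.degrees(o.x[2]/50).round(1),-o.fun)
if __name__=="__main__":
    fit("bracket",[242.7,174],110,40,30)
    fit("bracket",[214,150],165,40,30)
    fit("case",[275,268],170,280,55)
    r=env.silhouettes("wrist","bracket")
    print(P("wrist"))
E
python3 b.py
```

```text
well [579.5  64.    7.4] [[-0.5, 0.1], [-0.4, -0.0]]
hinge [643.1  -3.   54.8] [[-1.3, 0.0], [-1.0, -0.0]]
edge [687.6 -23.3 208.3] [[-2.0, -0.1], [-1.5, 0.1]]
br [ 425.9 -344.8    5.1] [[-0.8, 0.0], [-1.1, -0.0]]
br z0 [ 420. -349.    0.] [ 431. -341.    0.]
can [ 648. -387.    0.] jar [436. 353.   0.] big [ 425. -519.    0.] [ 430. -499.    0.] purple [ 254. -377.    0.] bin [689. 351.   0.]
[(0.96, [239.0, 173.0]), (0.87, [218.0, 148.0]), (0.6, [280.0, 154.0])]
bracket [ 425.9 -347.4] 28.2 0.9165545087483177
[(0.96, [239.0, 173.0]), (0.87, [218.0, 148.0]), (0.6, [280.0, 154.0])]
bracket [ 427.2 -504.7] 98.7 0.7261716692996314
[(0.66, [269.0, 261.0])]
case [566.3  18.1] 166.9 0.8904253470254422
(array([[337.57671166,   0.        , 279.74463152],
       [  0.        , 337.57671166, 208.03009924],
       [  0.        ,   0.        ,   1.        ]]), array([[ 2.92752895e-01, -9.56188086e-01,  2.92572782e-04],
       [-9.22500753e-01, -2.82358429e-01,  2.63184495e-01],
       [-2.51571269e-01, -7.73179217e-02, -9.64745477e-01]]), array([-624.11373941,  -33.81127945,  378.43748649]))
```

View pics/wrist0.png

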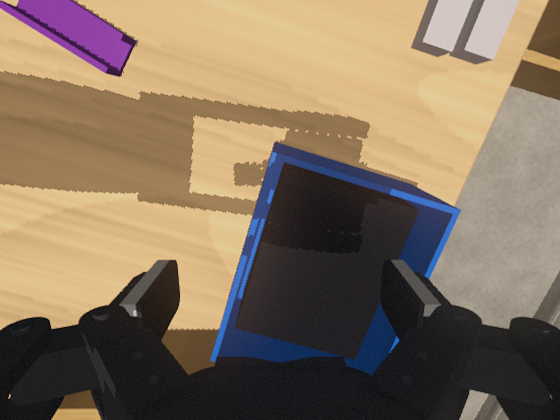

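The wrist picture shows the purple bracket at the top left, the larger one at the top right and a bin below, so the target is out of view. I'm moving the tool above the target bracket.

arm_command --deltas '[1,0.038,-0.021,0,0,1,0.038,-0.021,0,0,1,0.038,-0.021,0,0,1,0.038,-0.021,0,0,1,0.038,-0.021,0,0,1,0.038,-0.021,0,0,1,0.038,-0.021,0,0,1,0.038,-0.021,0,0,1,0,0,0,-0.1,1,0,0,0,-0.1,1,0,0,0,0,1,0,0,0,0]'

```text
time: 2.8
tool_pos: [424.7, -347.7, 202.4]
eef_rot: [[0.88, 0.475, 0.0], [0.475, -0.88, -0.0], [-0.0, 0.0, -1.0]]
force: [-0.3, 0.3, -0.0]
gripper_width: 0.998
grip_force: 0.0
```

```bash
cat > c.py <<'E'
import sys
from b import *
n=sys.argv[1]
s=env.get_state();c=P("wrist")
im=env.read_camera("wrist");cv2.imwrite(f"pics/w{n}.png",im)
print(s["time"],s["tool_pos"].round(1),s["eef_rot"].round(3).tolist(),s["force"].round(1))
r=env.landmark_of("wrist","bracket");print([(round(x["score"],2),np.round(x["centre"]).tolist(),atz(c,x["centre"],0).round(1)) for x in r])
fit("bracket",proj(c,[426,-346,10])[0],110,40,30,"wrist")
E
python3 c.py 1
```

```text
well [579.5  64.    7.4] [[-0.5, 0.1], [-0.4, -0.0]]
hinge [643.1  -3.   54.8] [[-1.3, 0.0], [-1.0, -0.0]]
edge [687.6 -23.3 208.3] [[-2.0, -0.1], [-1.5, 0.1]]
br [ 425.9 -344.8    5.1] [[-0.8, 0.0], [-1.1, -0.0]]
br z0 [ 420. -349.    0.] [ 431. -341.    0.]
can [ 648. -387.    0.] jar [436. 353.   0.] big [ 425. -519.    0.] [ 430. -499.    0.] purple [ 254. -377.    0.] bin [689. 351.   0.]
2.85 [ 424.6 -347.9  202.4] [[0.88, 0.475, 0.0], [0.475, -0.88, -0.0], [0.0, 0.0, -1.0]] [0.4 0.1 0.6]
[(0.76, [395.0, 238.0], array([ 425.7, -500.3,    0. ])), (0.65, [226.0, 295.0], array([ 263.7, -358.5,    0. ])), (0.63, [283.0, 178.0], array([ 425. , -350.6,    0. ]))]
[(0.72, [281.0, 177.0]), (0.72, [225.0, 300.0]), (0.66, [399.0, 241.0])]
bracket [ 423.8 -348.7] 28.6 0.9443815731896851
```

View pics/w1.png

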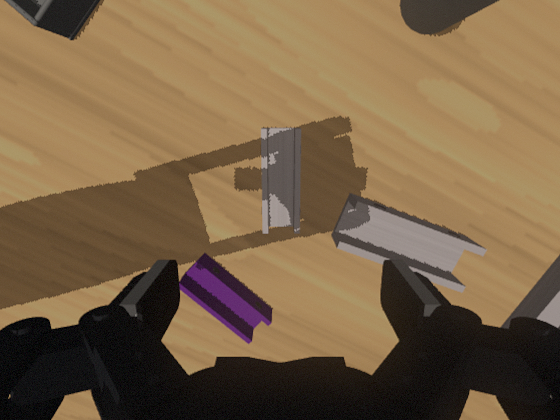

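The wrist picture shows the small bracket at (281,178), upright in the image and so lined up with the tool. The larger bracket is at (400,240) and the purple one at (225,300), both clear of the part-opened fingers. I'll descend and grip.

arm_command --deltas '[0.4,0,0,0.04,0,0.4,0,0,0.04,0,0.4,0,0,0.04,0,0.4,0,0,0.04,0,0.4,0,0,0.02,0,0.4,0,0,0.015,0,0.4,0,0,0.005,0,-1,0,0,0,0,-1,0,0,0,0,-1,0,0,0,0,-1,0,0,0,0,-1,0,0,0,0]' --newtons 50

```text
time: 4.2
tool_pos: [425.1, -348.1, 3.2]
eef_rot: [[0.879, 0.478, 0.001], [0.478, -0.879, -0.001], [0.0, 0.001, -1.0]]
force: [0.1, 0.9, 0.3]
gripper_width: 0.001
grip_force: 0.0
```

arm_command --deltas '[-1,0,0,0,0,-1,0,0,-0.03,0,-1,0,0,-0.05,0,-1,0,0,-0.05,0,-1,0,0,-0.03,0,-1,0,0,0,0]'

```text
time: 4.8
tool_pos: [427.4, -350.5, 168.9]
eef_rot: [[0.879, 0.478, 0.007], [0.478, -0.879, -0.008], [0.003, 0.011, -1.0]]
force: [0.6, -0.5, 0.7]
gripper_width: 0.005
grip_force: 0.0
```

```bash
python3 c.py 2 | tail -4; python3 -c "
from h import *
cv2.imwrite('pics/s2.png',env.read_camera('side')[200:400,220:440])"; 
```

```text
4.85 [ 426.1 -349.2  165.6] [[0.879, 0.478, 0.004], [0.478, -0.879, -0.005], [0.001, 0.006, -1.0]] [1.  1.4 0.5]
[(0.94, [281.0, 186.0], array([ 425.2, -351.8,    0. ])), (0.92, [222.0, 309.0], array([ 269.4, -359.9,    0. ])), (0.55, [408.0, 249.0], array([ 429.8, -503.6,    0. ]))]
[(0.95, [407.0, 259.0]), (0.66, [196.0, 291.0]), (0.64, [280.0, 186.0])]
bracket [ 424.6 -343.4] 28.7 0.8962200612068864
```

View pics/w2.png

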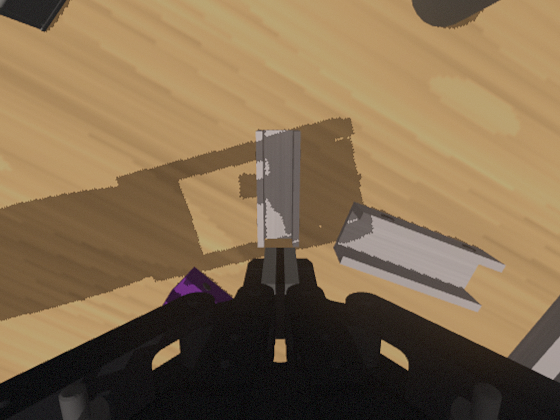

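The wrist picture shows the fingers fully shut at (281,255), with the bracket undisturbed at (280,187). The grip missed without touching anything, so I'll reopen, go down again and look before closing.

arm_command --deltas '[0.5,0,0,0,0,0.5,0,0,0,0,0.5,0,0,0,0,0.5,0,0,0,0,0.5,0,0,0.04,0,0.5,0,0,0.04,0,0.5,0,0,0.035,0,0.5,0,0,0.02,0,0.5,0,0,0,0]'

```text
time: 5.95
tool_pos: [422.4, -345.2, 23.7]
eef_rot: [[0.879, 0.477, -0.005], [0.477, -0.879, 0.005], [-0.002, -0.007, -1.0]]
force: [0.6, 0.5, -0.5]
gripper_width: 0.751
grip_force: 0.0
```

```bash
python3 -c "
from h import *
s=env.get_state();print(s['tool_pos'],s['gripper_width'])
a=[]
for c,X in (('scene',[425,-348,30]),('side',[425,-348,30]),):
    im=env.read_camera(c);u,v=proj(P(c),X)[0];print(c,u,v);u,v=int(u),int(v);a.append(cv2.resize(im[v-65:v+65,u-65:u+65],(390,390),interpolation=2))
w=env.read_camera('wrist');a.append(w[:390,85:475])
x=np.hstack(a);cv2.imwrite('pics/d3.png',cv2.resize(x,(800,267)))"
```

```text
[ 422.40972186 -345.24203555   23.72854151] 0.7512005311044218
scene 241.02233099234513 166.98240564938564
side 322.263393399724 298.45925312542477
```

View pics/d3.png

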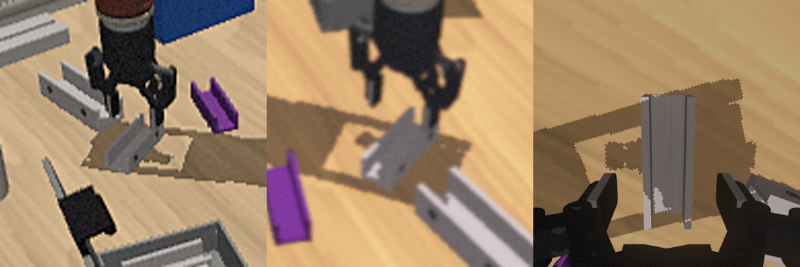

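In the close-up, both outside views show the fingertips about 8 px higher than the reported TCP, and the shut tips in the wrist picture agree. The real tips are therefore about 18 mm above the reported point. I'll go lower in small steps and watch the force.

arm_command --deltas '[0.4,0,0,0.01,0,0.4,0,0,0.01,0,0.4,0,0,0.008,0,0.4,0,0,0.004,0,0.4,0,0,0.002,0,0.4,0,0,0,0]'

```text
time: 6.7
tool_pos: [424.5, -347.5, -7.0]
eef_rot: [[0.879, 0.477, -0.0], [0.477, -0.879, 0.001], [-0.0, -0.001, -1.0]]
force: [-0.4, 0.2, 0.5]
gripper_width: 0.699
grip_force: 0.0
```

No contact, so the tips are indeed higher than reported. I'll go 6 mm lower and grip.

arm_command --deltas '[0.4,0,0,0.003,0,0.4,0,0,0.003,0,-1,0,0,0,0,-1,0,0,0,0,-1,0,0,0,0,-1,0,0,0,0,-1,0,0,0,0]' --newtons 50

```text
time: 7.4
tool_pos: [424.9, -347.9, -12.4]
eef_rot: [[0.879, 0.477, 0.0], [0.477, -0.879, -0.0], [0.0, 0.0, -1.0]]
force: [0.2, -0.7, 1.6]
gripper_width: 0.461
grip_force: 51.5
```

Bracket gripped at 39 mm, 51 N. I'll lift it, then fit the case and lid poses more exactly.

arm_command --deltas '[-1,0,0,-0.02,0,-1,0,0,-0.04,0,-1,0,0,-0.05,0,-1,0,0,-0.04,0,-1,0,0,0,0,-1,0,0,0,0]'

```text
time: 8.0
tool_pos: [425.0, -348.0, 138.1]
eef_rot: [[0.879, 0.478, 0.001], [0.478, -0.879, -0.001], [0.0, 0.002, -1.0]]
force: [-0.2, 0.3, -2.7]
gripper_width: 0.454
grip_force: 51.3
```

```bash
cat > d.py <<'E'
from h import *
from scipy.optimize import minimize
def bx(x0,x1,y0,y1,z0,z1):return np.array([[x,y,z] for x in(x0,x1) for y in(y0,y1) for z in(z0,z1)],float)
def model(q):
    x,y,a,th=q;R=np.array([[np.cos(a),-np.sin(a),0],[np.sin(a),np.cos(a),0],[0,0,1]])
    L=np.array([[np.cos(th),0,np.sin(th)],[0,1,0],[-np.sin(th),0,np.cos(th)]])
    W=lambda p:p@R.T+[x,y,0]
    lid=lambda p:W(p@L.T+[85,0,55])
    return W(bx(-85,85,-140,140,0,55)),lid(bx(-170,0,-140,140,0,8)),lid(bx(-195,-170,-35,35,-40,8)),W(np.array([[0,49,5.],[85,0,55]])),lid(np.array([[-170,0,8.]]))
S=2
def mask(c,p):
    m=np.zeros((420*S,560*S),np.uint8);cv2.fillConvexPoly(m,cv2.convexHull((proj(c,p)*S).astype(np.float32)).astype(int),1);return m
if __name__=="__main__":
    im=env.read_camera("scene");cs={k:P(k) for k in("scene","side")}
    rg={}
    for l in("case","lid"):
        r=env.silhouettes("scene",l);print(l,[(round(x["score"],2),np.round(x["centre"]).tolist()) for x in r])
        if r:rg[l]=cv2.resize(r[0]["region"].astype(np.uint8),(560*S,420*S),interpolation=0)
    env.read_camera("side");lm=[]
    for l in("well","lid_hinge","lid_edge"):
        r=env.landmark_of("side",l);print(l,[(round(x["score"],2),np.round(x["centre"]).tolist()) for x in r])
    obs={"scene":[[278.4,278.1],[241.1,260.1],[214.4,216.]],"side":[[297.7,206.6],[328.1,199],[348.7,152.5]]}
    c=cs["scene"];u=rg["case"]|rg.get("lid",0)
    def cost(q,full=False):
        q=np.array([q[0],q[1],q[2]/100,q[3]/100]);b,l,t,p,e=model(q)
        m=mask(c,b)|mask(c,l)|mask(c,t);i=(m&u).sum()/(m|u).sum()
        r=[(np.linalg.norm(proj(cs[k],np.vstack([p,e]))-obs[k],axis=1)) for k in cs]
        if full:print("iou",i,np.round(r,1))
        r=np.array(r);return 40*(1-i)+(r/(1+r/4)).mean()
    best=min((minimize(cost,[567,17,a,th],method="Nelder-Mead",options=dict(initial_simplex=np.array([[567,17,a,th]]+[[567+8*(j==0),17+8*(j==1),a+8*(j==2),th+12*(j==3)] for j in range(4)],float),maxiter=300)) for a in(-26,) for th in(175,)),key=lambda o:o.fun)
    q=best.x/[1,1,100,100];print(q.round(3),"yaw",np.degrees(q[2]).round(1));cost(best.x,True)
    b,l,t,p,e=model(q);print(p.round(1),e.round(1))
    o=cv2.resize(im,None,fx=2,fy=2,interpolation=2)
    for h in(b,l,t):
        uv=(proj(c,h)*2).astype(int)
        for i in range(8):
            for j in(1,2,4):
                if not i&j:cv2.line(o,uv[i].tolist(),uv[i|j].tolist(),(0,255,0),1)
    cv2.imwrite("pics/fit.png",o[300:700,300:780])
E
python3 d.py; python3 -c "
from h import *
print(env.get_state()['tool_pos'])"
```

```text
case [(0.81, [270.0, 260.0])]
lid [(0.57, [224.0, 212.0])]
well [(0.92, [294.0, 207.0])]
lid_hinge []
lid_edge []
[ 5.64734e+02  1.89440e+01 -2.43000e-01  1.81100e+00] yaw -13.9
iou 0.9631309264385417 [[1.3 2.7 2.8]
 [1.7 0.6 5.1]]
[[576.5  66.5   5. ]
 [647.2  -1.5  55. ]] [[694.  -13.1 218.2]]
[ 424.06448238 -346.99609781  135.86015932]
```

View pics/fit.png

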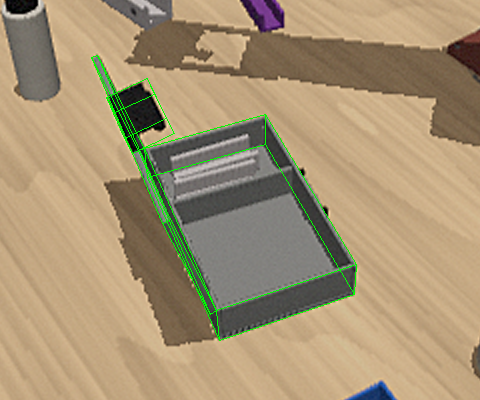

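The overlay matches the case and lid closely: case at (565,19), yaw -13.9°, lid at about 1.81 rad. The well comes out at (576.5,66.5). I'll turn the bracket square with the case and carry it over the well.

arm_command --deltas '[-1,0,0,0,0.148,-1,0,0,0,0.148,-1,0,0,0,0.148,-1,0,0,0,0.148,-1,0,0,0,0.148,-1,0,0,0,0]'

```text
time: 8.95
tool_pos: [424.5, -347.4, 136.7]
eef_rot: [[0.971, -0.241, -0.001], [-0.241, -0.971, 0.001], [-0.001, -0.001, -1.0]]
force: [-0.2, -0.8, -1.3]
gripper_width: 0.454
grip_force: 51.3
```

arm_command --deltas '[-1,0.005,-0.034,0,0,-1,0.005,-0.044,0,0,-1,0.005,-0.044,0,0,-1,0.005,-0.044,0,0,-1,0.005,-0.044,0,0,-1,0.005,-0.044,0,0,-1,0.005,-0.044,0,0,-1,0.005,-0.044,0,0,-1,0.004,-0.044,0,0,-1,0.004,-0.034,0,0,-1,0,-0.02,0,0,-1,0,0,0,0]'

```text
time: 10.15
tool_pos: [577.0, 70.7, 136.9]
eef_rot: [[0.973, -0.233, -0.001], [-0.233, -0.973, 0.001], [-0.001, -0.001, -1.0]]
force: [-0.6, -0.3, -1.7]
gripper_width: 0.455
grip_force: 51.4
```

```bash
cat > e.py <<'E'
from d import *
import sys
s=env.get_state();c=P("wrist");im=env.read_camera("wrist")
print(s["time"],s["tool_pos"].round(1),s["eef_rot"].round(3).tolist(),s["gripper_width"])
r=env.landmark_of("wrist","well");print([(round(x["score"],2),atz(c,x["centre"],5).round(1)) for x in r])
q=[564.7,18.9,-.243,1.81]
b,l,t,p,e=model(q);o=im.copy()
uv=proj(c,b).astype(int)
for i in range(8):
    for j in(1,2,4):
        if not i&j:cv2.line(o,uv[i].tolist(),uv[i|j].tolist(),(0,255,0),1)
cv2.imwrite(f"pics/{sys.argv[1]}.png",np.vstack([o]))
E
python3 e.py e1
```

```text
10.15 [577.   70.7 136.9] [[0.973, -0.233, -0.001], [-0.233, -0.973, 0.001], [-0.001, -0.001, -1.0]] 0.45452821862085624
[(0.37, array([519.1,  83.1,   5. ]))]
```

View pics/e1.png

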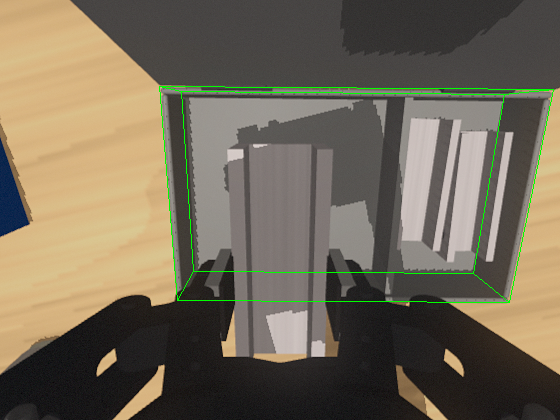

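The wrist picture shows the case outline matching the model, with the bracket at (280,250) lined up over the empty compartment. I'll lower it.

arm_command --deltas '[-1,0,0,0.04,0,-1,0,0,0.04,0,-1,0,0,0.03,0,-1,0,0,0.015,0,-1,0,0,0.01,0,-1,0,0,0.005,0,-1,0,0,0.001,0,-1,0,0,0,0]'

```text
time: 11.05
tool_pos: [578.1, 67.8, -2.2]
eef_rot: [[0.971, -0.24, 0.002], [-0.24, -0.971, -0.0], [0.002, -0.0, -1.0]]
force: [1.0, 0.1, -1.2]
gripper_width: 0.454
grip_force: 51.3
```

arm_command --deltas '[-1,0,0,0.001,0,-1,0,0,0.001,0,-1,0,0,0,0]'

```text
time: 11.35
tool_pos: [577.1, 68.1, -5.3]
eef_rot: [[0.971, -0.24, 0.001], [-0.24, -0.971, -0.0], [0.001, -0.0, -1.0]]
force: [0.0, 0.1, -1.2]
gripper_width: 0.45
grip_force: 51.3
```

arm_command --deltas '[-1,0,0,0.0015,0,-1,0,0,0,0,0.3,0,0,0,0,0.3,0,0,0,0,0.3,0,0,0,0,0.3,0,0,-0.02,0,0.3,0,0,-0.05,0,0.3,0,0,-0.05,0,0.3,0,0,-0.05,0,0.3,0,0,-0.04,0,0.3,0,0,0,0]'

```text
time: 12.45
tool_pos: [581.3, 67.9, 211.4]
eef_rot: [[0.971, -0.24, 0.014], [-0.24, -0.971, -0.0], [0.013, -0.003, -1.0]]
force: [0.4, -0.5, 0.8]
gripper_width: 0.65
grip_force: 0.0
```

```bash
python3 e.py e2; cp pics/e2.png pics/e2v.png; python3 -c "
from h import *
print(env.camera_model('wrist')['mount'])
c=P('wrist');env.read_camera('wrist')
for x in env.silhouettes('wrist','bracket'): print(x['score'],x['centre'],x['region'].sum(),atz(c,x['centre'],20))"
```

```text
12.45 [581.3  67.9 211.4] [[0.971, -0.24, 0.014], [-0.24, -0.971, -0.0], [0.013, -0.003, -1.0]] 0.6501649904647787
[]
[[-6.78109789e-04 -9.64779548e-01 -2.63058860e-01  6.60887163e+01]
 [ 9.99999763e-01 -6.86507278e-04 -5.99920728e-05 -7.85238637e-01]
 [-1.22712697e-04 -2.63058838e-01  9.64779784e-01 -1.71778977e+02]
 [ 0.00000000e+00  0.00000000e+00  0.00000000e+00  1.00000000e+00]]
0.64 [280.9, 178.4] 3966 [579.94094416  67.09552506  20.        ]
0.42 [345.2, 43.8] 39521 [692.82916966 -24.79795301  20.        ]
```

View pics/e2.png

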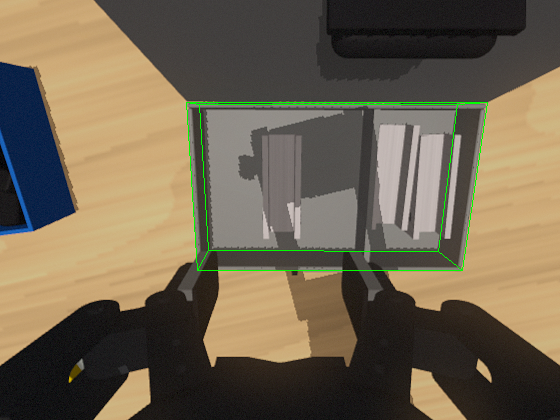

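The wrist picture shows the bracket lying in the empty compartment at about (281,185), clear of the walls. Now the lid: shut the fingers, rise over it and go behind the tab.

arm_command --deltas '[-1,0,0,-0.04,0,-1,0,0,-0.04,0,-1,0.02,0.01,0,0,-1,0.034,0.01,0,0,-1,0.034,0.01,0,0,-1,0.034,0.01,0,0,-1,0.034,0.01,0,0,-1,0.02,0,0,0,-1,0,0,0,0,-1,0,0,0,0]'

```text
time: 13.65
tool_pos: [734.7, -22.6, 279.8]
eef_rot: [[0.971, -0.24, -0.005], [-0.24, -0.971, 0.001], [-0.005, 0.0, -1.0]]
force: [0.3, -0.2, -0.1]
gripper_width: -0.002
grip_force: 0.0
```

```bash
cat > l.py <<'E'
from d import *
s=env.get_state();R=s["eef_rot"];d=s["tool_pos"][:2]-[564.7,18.9];a=-.243
print(s["time"],"local",(d@[np.cos(a),np.sin(a)]).round(1),(d@[-np.sin(a),np.cos(a)]).round(1),"z",s["tool_pos"][2].round(1),"F",s["force"].round(1),"q",s["joint_positions"].round(0))
E
python3 l.py; python3 -c "
from h import *
cv2.imwrite('pics/f1.png',np.hstack([env.read_camera('scene')[40:340,80:380],env.read_camera('side')[0:300,200:500]]))"
```

```text
13.65 local 175.0 0.6 z 279.8 F [ 0.3 -0.2 -0.1] q [-8. 26. 62.  0. 92. 96.]
```

View pics/f1.png

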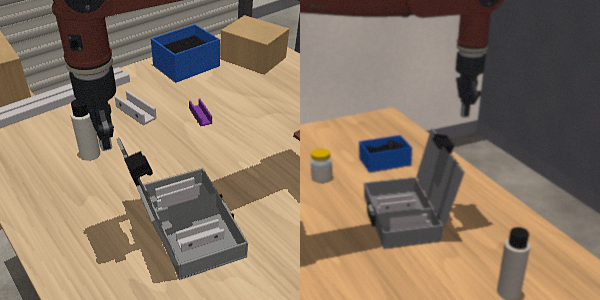

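The picture shows the fingers behind and above the lid tab, the bracket in the compartment, and the jar, bin and can undisturbed. That was my last allowed picture, so from here I'll use force, pose and the networks. I'll lower behind the tab and push.

arm_command --deltas '[-1,0,0,0.03,0,-1,0,0,0.04,0,-1,0,0,0.02,0,-1,0,0,0,0,-1,-0.015,0,0,0,-1,-0.015,0,0,0,-1,-0.01,0,0,0]'

```text
time: 14.45
tool_pos: [697.6, -12.9, 196.5]
eef_rot: [[0.971, -0.239, 0.005], [-0.239, -0.971, -0.001], [0.005, -0.001, -1.0]]
force: [2.2, 0.3, 2.4]
gripper_width: -0.004
grip_force: 1.2
```

arm_command --deltas '[-1,-0.015,0,0,0,-1,-0.015,0,0,0,-1,-0.01,0,0,0]'

```text
time: 14.75
tool_pos: [658.7, -3.2, 196.4]
eef_rot: [[0.971, -0.239, 0.005], [-0.239, -0.971, -0.001], [0.005, -0.001, -1.0]]
force: [2.0, -0.1, 1.4]
gripper_width: 0.001
grip_force: 1.0
```

```bash
python3 l.py
```

```text
14.75 local 96.6 1.1 z 196.4 F [ 2.  -0.1  1.4] q [-7. 17. 83. -0. 80. 97.]
```

Lid is moving with about 2 N. Follow its arc down.

arm_command --deltas '[-1,-0.02,0,0.004,0,-1,-0.025,0,0.008,0,-1,-0.025,0,0.009,0,-1,-0.016,0,0.01,0,-1,-0.016,0,0.012,0,-1,-0.014,0,0.015,0,-1,-0.01,0,0.015,0]'

```text
time: 15.45
tool_pos: [535.7, 27.0, 121.4]
eef_rot: [[0.971, -0.239, 0.003], [-0.239, -0.971, -0.0], [0.003, -0.001, -1.0]]
force: [-0.3, 0.2, 0.9]
gripper_width: 0.002
grip_force: 0.6
```

```bash
python3 l.py; cat > m.py <<'E'
from d import *
env.read_camera("scene");c=P("scene")
for x in env.landmark_of("scene","lid_edge"): print(round(x["score"],2),x["centre"])
r=env.silhouettes("scene","lid")
for x in r: print("sil",round(x["score"],2),x["centre"],x["region"].sum())
for th in(1.6,1.2,.9,.7,.5,.3,.2,.1,0): 
    b,l,t,p,e=model([564.7,18.9,-.243,th]);m=mask(c,l)|mask(c,t)
    q=cv2.resize(r[0]["region"].astype(np.uint8),(1120,840),interpolation=0) if r else m*0
    print(th,proj(c,e).round(0).tolist(),round((m&q).sum()/(m|q).sum(),2))
E
python3 m.py
```

```text
15.45 local -30.1 0.9 z 121.4 F [-0.3  0.2  0.9] q [ -6.   5. 105.   0.  70.  98.]
0.83 [294.8, 213.3]
sil 0.81 [267.9, 240.6] 6228
1.6 [[227.0, 210.0]] 0.18
1.2 [[257.0, 205.0]] 0.52
0.9 [[276.0, 207.0]] 0.7
0.7 [[287.0, 212.0]] 0.85
0.5 [[295.0, 218.0]] 0.86
0.3 [[300.0, 226.0]] 0.77
0.2 [[302.0, 230.0]] 0.74
0.1 [[303.0, 235.0]] 0.7
0 [[304.0, 239.0]] 0.68
```

arm_command --deltas '[-1,-0.008,0,0.017,0,-1,-0.01,0,0.017,0,-1,-0.008,0,0.01,0,-1,-0.006,0,0.006,0,-1,-0.004,0,0.004,0,-1,0,0,0,0]'

```text
time: 16.2
tool_pos: [500.5, 35.4, 65.9]
eef_rot: [[0.971, -0.24, -0.0], [-0.24, -0.971, 0.0], [-0.0, 0.0, -1.0]]
force: [-0.5, -0.5, -0.5]
gripper_width: 0.005
grip_force: 0.0
```

```bash
python3 l.py; python3 m.py|head -2
```

```text
16.2 local -66.3 0.5 z 65.9 F [-0.5 -0.5 -0.5] q [ -5.   4. 113.   0.  63.  99.]
0.88 [305.0, 229.3]
1.6 [[227.0, 210.0]] 0.0
```

arm_command --deltas '[-1,0,0,0.004,0,-1,0,0,0.004,0,-1,0,0,0.003,0,-1,0,0,0.002,0,-1,0,0,0,0]'

```text
time: 16.85
tool_pos: [500.4, 35.3, 52.4]
eef_rot: [[0.971, -0.24, -0.001], [-0.24, -0.971, 0.0], [-0.001, 0.0, -1.0]]
force: [0.0, 0.5, 0.3]
gripper_width: -0.003
grip_force: 0.0
```

arm_command --deltas '[-1,0,0,0.002,0,-1,0,0,0.002,0,-1,0,0,0.002,0,-1,0,0,0,0]'

```text
time: 17.25
tool_pos: [501.0, 35.3, 49.6]
eef_rot: [[0.971, -0.239, -0.0], [-0.239, -0.971, -0.0], [-0.0, 0.0, -1.0]]
force: [-11.8, -0.2, 23.0]
gripper_width: -0.003
grip_force: 11.0
```

arm_command --deltas '[-1,0,0,0.002,0,-1,0,0,0,0]'

```text
time: 17.45
tool_pos: [500.8, 35.3, 47.7]
eef_rot: [[0.971, -0.239, -0.001], [-0.239, -0.971, -0.0], [-0.001, 0.0, -1.0]]
force: [-11.7, 0.3, 24.6]
gripper_width: 0.002
grip_force: 12.1
```

```bash
python3 l.py; python3 m.py
```

```text
17.45 local -66.0 0.6 z 47.7 F [-11.7   0.3  24.6] q [ -5.   6. 113.  -0.  61.  99.]
0.95 [301.7, 232.9]
sil 0.56 [274.7, 251.2] 6225
1.6 [[227.0, 210.0]] 0.13
1.2 [[257.0, 205.0]] 0.4
0.9 [[276.0, 207.0]] 0.55
0.7 [[287.0, 212.0]] 0.62
0.5 [[295.0, 218.0]] 0.71
0.3 [[300.0, 226.0]] 0.81
0.2 [[302.0, 230.0]] 0.88
0.1 [[303.0, 235.0]] 0.93
0 [[304.0, 239.0]] 0.9
```

arm_command --deltas '[-1,0,0,0.002,0,-1,0,0,0.002,0,-1,0,0,0,0]'

```text
time: 17.9
tool_pos: [499.9, 35.5, 41.7]
eef_rot: [[0.971, -0.24, -0.002], [-0.24, -0.971, 0.0], [-0.002, 0.0, -1.0]]
force: [-6.4, 1.7, 9.4]
gripper_width: 0.001
grip_force: 4.4
```

arm_command --deltas '[-1,0,0,0.002,0,-1,0,0,0.002,0,-1,0,0,0.002,0,-1,0,0,0,0]'

```text
time: 18.3
tool_pos: [500.7, 35.3, 34.6]
eef_rot: [[0.971, -0.24, -0.0], [-0.24, -0.971, -0.0], [-0.0, 0.0, -1.0]]
force: [-0.1, -0.5, 0.4]
gripper_width: 0.001
grip_force: 0.0
```

arm_command --deltas '[-1,0,0,0.002,0,-1,0,0,0.002,0,-1,0,0,0.002,0,-1,0,0,0,0]'

```text
time: 18.7
tool_pos: [501.1, 35.3, 33.8]
eef_rot: [[0.971, -0.239, -0.001], [-0.239, -0.971, -0.0], [-0.001, 0.001, -1.0]]
force: [-21.5, 0.6, 45.3]
gripper_width: 0.002
grip_force: 22.9
```

```bash
python3 l.py; python3 m.py
```

```text
18.7 local -65.7 0.6 z 33.8 F [-21.5   0.6  45.3] q [ -5.   7. 113.  -0.  60.  99.]
0.9 [303.3, 240.5]
sil 0.83 [274.1, 253.6] 5973
1.6 [[227.0, 210.0]] 0.12
1.2 [[257.0, 205.0]] 0.38
0.9 [[276.0, 207.0]] 0.53
0.7 [[287.0, 212.0]] 0.59
0.5 [[295.0, 218.0]] 0.66
0.3 [[300.0, 226.0]] 0.75
0.2 [[302.0, 230.0]] 0.81
0.1 [[303.0, 235.0]] 0.87
0 [[304.0, 239.0]] 0.92
```

Hard stop at 45 N, and the lid edge reads as 0 rad, so it has snapped shut. I'll back off and check that it stays.

arm_command --deltas '[-1,0,0,-0.01,0,-1,0,0,-0.04,0,-1,0,0,-0.05,0,-1,0,0,-0.05,0,-1,0,0,-0.04,0,-1,0,0,0,0,-1,0,0,0,0]'

```text
time: 19.55
tool_pos: [501.7, 35.1, 220.0]
eef_rot: [[0.971, -0.24, 0.003], [-0.24, -0.971, -0.0], [0.003, -0.0, -1.0]]
force: [0.5, 0.2, -0.8]
gripper_width: -0.0
grip_force: 0.0
```

```bash
python3 l.py; python3 m.py; python3 -c "
from h import *
c=P('scene');env.read_camera('scene')
for l in('jar','bin','can'):print(l,[(round(x['score'],2),x['centre']) for x in env.landmark_of('scene',l)])"
```

```text
19.55 local -65.0 0.6 z 220.0 F [ 0.5  0.2 -0.8] q [ -5.  -5. 104.  -0.  81.  99.]
0.89 [309.2, 238.8]
sil 0.71 [274.7, 251.7] 6401
1.6 [[227.0, 210.0]] 0.13
1.2 [[257.0, 205.0]] 0.38
0.9 [[276.0, 207.0]] 0.53
0.7 [[287.0, 212.0]] 0.62
0.5 [[295.0, 218.0]] 0.71
0.3 [[300.0, 226.0]] 0.8
0.2 [[302.0, 230.0]] 0.86
0.1 [[303.0, 235.0]] 0.92
0 [[304.0, 239.0]] 0.98
jar [(0.69, [403.7, 331.2])]
bin [(0.64, [320.8, 398.2])]
can [(0.74, [171.9, 197.0])]
```

The lid model at 0 rad overlaps the seen lid at 0.98, and the jar, bin and can haven't moved, so I'm handing in.

```bash
python3 -c "
from bench import env
print(env.finish_job())"
```

```text
the job is handed in; nothing more can be done
None
```

The bracket was put in the empty compartment and let go, the lid was pressed to its stop and stayed shut after I backed off, the jar, bin and can are where they were, and I handed the job in at about 20 s; no verdict came back.

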